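# Clamp a tin in the one-hand kitchen clamp board

## Task

Get the tin ready for opening on the clamp board: take the steel pin from its wooden block and push it fully home through the eye of the back stop, so that the stop is locked to the board. Then pump the trigger against its handle until the jaw's sprung pad has pushed the tin against the back stop and holds it firmly, the pad clearly sunk on its springs but nowhere near bottoming out, which would dent the tin. Move the jaw with the trigger only, leave everything else alone, and finish while still holding the trigger squeezed.

Things in the scene. Friction and masses are not known exactly. Their poses are not given: they have to be found in the camera images.
- clamp: Clamp board, fixed: light wooden board 360 x 120 x 18 mm. Origin on the worktop at mid width; the board spans -200 to +160 mm along its x. +x is the way the jaw advances: from -x to +x stand the dark head with handle and trigger, the jaw with pad, the tin, the back stop with its eye. z up. A ribbed bar through the head carries the jaw and may stick out behind.
- squeeze (a point): Where to grip handle and trigger from above, 144.6 mm above the worktop, fixed (axes as the clamp's). Both are upright black bars 26 mm wide; close along the clamp's x, centred on this point. It is the middle of the pair when squeezed (24 mm over both): the fixed handle's rear face is 12 mm behind it, and its top 27 mm above it. The dark head ends 56 mm below it.
- trigger_mid (a point): Middle of the trigger bar (10 mm thick, 26 mm wide) at grip height; moves with it. At rest it leans forward: its front face is 29 mm ahead (+x) of squeeze, at its top (10 mm higher) 31 mm; squeezed, 12 mm.
- trigger (a joint): Trigger angle: 0 at rest, 0.25 fully squeezed to the handle. A spring returns it when let go; squeezing takes 5 to 17 N. Each squeeze (past 0.20, after a release to below 0.02) drives the jaw 6 mm forward, the first one 1 to 9 mm. Released, the jaw stays where it is.
- jaw (a joint): Jaw advance along the clamp's x in m, 0 to 0.075. A stiff brake holds it; the ratchet cannot drive it back.
- pad (a joint): How far the sprung pad has sunk towards the jaw plate, m: 0 free, 0.024 bottomed out. Spring 0.6 N per mm: once the tin is against the stop a squeeze adds about 6 mm (3.6 N). Wanted: 0.004 to 0.018. Pushing the tin along the board alone sinks it 1 to 5 mm.
- pad_face (a point): Middle of the pad's black rubber face (52 mm wide, 46 mm high), 50 mm above the worktop; axes as the clamp's; it looks to +x.
- tin: Food tin, 57 mm across, 72 mm high, upright and loose on the board between pad and back stop. Origin: centre of its underside.
- stop (a joint): How far the back stop has slid away from the jaw (clamp +x), m: 0 as found, its eye over the hole in the board; 0.03 at the end. It slides off at about 1.5 N unless the pin locks it (then about 3 mm of play). A dark steel V block 49 mm high, the V open to -x to seat the tin; its tall parts end 36 mm before the eye.
- eye (a point): Centre of the eye's mouth, on top of the back stop's flat tongue (13 mm thick), 31 mm above the worktop, as found; fixed to the clamp. The hole is 12.5 mm wide, chamfered, and goes on as wide through the 18 mm board below.
- pin: Loose steel pin, upright, 60 g. Origin: its lower end. Shank 10 mm thick, tapered over the lowest 6 mm, 28 mm long up to the underside of a flange (22 mm wide, 3 mm thick); above that a round knob 16 mm thick, 31 to 64 mm above the origin. Fully home in the eye its flange rests on the tongue and its origin is 3 mm above the worktop.
- pin_knob (a point): On the pin's axis at the height to grip the knob, 48 mm above the pin's lower end.
- pin_block: Wooden block, fixed, that the pin stands in at the start: 50 x 50 x 30 mm, hole 13.5 mm wide. The pin's flange rests on it, so the pin's lower end is 2 mm above the worktop. Origin: centre of its underside.
- spice_a: Spice jar, a bystander to leave alone. Origin: its underside.
- spice_b: Spice jar, a bystander to leave alone. Origin: its underside.
- beer_can: Tall drinks can, a bystander to leave alone. Origin: its underside.
- egg_timer: Round kitchen timer, a bystander to leave alone. Origin: its underside.
- flat_tin: Flat oblong tin, a bystander to leave alone. Origin: its underside.
- spoon: Teaspoon, a bystander to leave alone. Origin: its underside.
- tape: Roll of tape, a bystander to leave alone. Origin: its underside.
Things that resemble listed ones, but are neither listed nor needed, are in the scene too. Leave any turquoise look-alike of the tin alone.

How it is judged:
On the way, in this order (a step that is already met when the one before it is completed fails the run):
1. the pin is fully home in the eye of the back stop, before the clamp presses (z of pin in the frame of clamp below 0.008 m and horizontal distance between pin and eye below 0.006 m and angle between pin's own z axis and vertical below 0.15 rad and value of joint pad below 0.002 m), for 0.2 s.
2. the tin is pressed against the locked back stop (value of joint pad above 0.004 m and contact force between stop and tin above 1 N), for 0.1 s.
At the end, for the whole second after the job is handed in: Pin home in the eye (lower end under 8 mm above the worktop, within 6 mm, upright), stop slid under 6 mm; tin upright and still between pad (over 1.5 N) and stop (over 1 N), pad sunk 4 to 18 mm; the fingers still hold the trigger squeezed (over 0.17 rad, over 2 N) (all of step 2 and value of joint pad below 0.018 m and contact force between pad and tin above 1.5 N and value of joint stop below 0.006 m and angle between tin's own z axis and vertical below 0.12 rad and z of pin in the frame of clamp below 0.008 m and horizontal distance between pin and eye below 0.006 m and angle between pin's own z axis and vertical below 0.15 rad and value of joint trigger above 0.17 rad and contact force between the fingers and trigger above 2 N and linear speed of tin below 0.01 m/s); the arm keeps its last pose, push and grip.
It fails at once if the tin is crushed: the pad sinks more than 20 mm (value of joint pad above 0.02 m).
It fails at once if the robot touches jaw or pad (the jaw is moved with the trigger only) (contact force between any of the fingers, the arm and jaw above 1 N).
It fails at once if a bystander is moved (distance of any of spice_a, spice_b, beer_can, egg_timer, flat_tin, spoon, tape from where it was at the start of the episode above 0.03 m).
It also fails if it takes over 72 s, if anything falls off the work surface, if the arm or the gripper's body presses on something with over 40 N, if the wrist force passes 120 N, or if a joint passes its speed limit or range.

## Robot

A 6-joint arm with a two-finger parallel gripper is mounted at the origin on a cart in front of the work surface, level with it; the furniture and walls round the work are solid. World frame = base frame: x ahead of the robot, y to its left, z up, the work surface at z = 0. Lengths are in m, angles in rad, forces in N, time in s.
With the tool pointing down it reaches from about 0.35 to 0.975 m from the base axis. Payload 4.9 kg.
Tool frame: the origin (TCP) lies at the very end of the fingers, on their centre line; the grasp point (between the pads) lies 19 mm behind it; z points along the fingers, y is the line along which they close (so a half turn about z gives the same grasp; the last joint's range is limited). The gripper opens to 85 mm and grips with 20 to 120 N. Pads are 22 mm wide; open, the fingers measure 114 mm over their backs; the gripper's body (76 mm by 85 mm) begins 54 mm behind the grasp point. The pads swing forward as they close: fully open they stand 13 mm farther back than shut.
Start: joints at [-1.372, 0.053, 1.613, -0, 1.476, -0.119], TCP at [0.195, -0.594, 0.231] pointing down, gripper open.
Joint ranges: [-3.01, 3.01], [-1.01, 2.22], [0.06, 2.58], [-1.02, 4.17], [0.09, 2.62], [-3.14, 3.14]. Speed limits (rad/s): [2.57, 2.57, 3.14, 3.14, 3.14, 3.14].

## Interface

Orientations are given as a rotation vector (axis times angle).
In Python, from station import get_obs, get_image, finish_job gives the robot as it stands. The module is installed in compiled form; this text tells all that it offers.
- The arm moves only by the tool carry_out, never from a script. Its argument "rows" is a list of rows, each a list of 7 numbers: the turn, a rotation vector about the tool's x, y, z as a fraction of full scale, then the shift along the tool's x, y, z as a fraction of full scale, then the closure, from -1 (fully open) to 1 (shut). A call has 1 to 5 rows; each row is the pose to reach, as a shift and turn from the pose commanded when the call began, along the tool's axes at that moment, turning the shorter way round; what a row does not reach only later rows make up. Full scale, the value 1, is 300 mm for a shift and pi rad for a turn. A row lasts 1/10 s, in which the tool goes at most 50 mm and 8.59 degrees, less where a joint would pass 70% of its speed; a pose out of reach is approached as far as the arm can. A call with a number of a shift or a turn outside -1 to 1 is refused whole. A call with a gripper value outside its range is refused whole. The fingers move at their own pace and stop on an object; "force" is the grip in N (left out, the last holds). Time passes only in rows, so rows that repeat a pose let the fingers close. It gives the time, the measured TCP pose, the force, the opening and the grip force at its end, in the units of the state.
- get_obs(): the state, without advancing time (a new reading comes with each control period).
- get_image(name): name is "scene" or "top"; returns a dict with "img" (400x640x3 uint8, blue, green, red), "mtx" (3x3 intrinsics, pixels), "R" (3x3) and "t" (3): a world point X has camera coordinates R X + t. Camera axes: x right, y down, z forward; pixel columns grow to the right and rows downward; lengths in m; the calibration is good to about 2 mm. A picture is of the moment at which its call begins. There is no depth.
- finish_job(): hands the job in; it is judged then, once.
The state is a dict: "t": time; "q": joint angles; "dq": joint speeds; "effort": joint torques, N m; "tool_pos": TCP position; "tool_rot": TCP orientation; "contact_force": force on the tool from outside, world axes, zero at the start; "wrist_torque": the same for the moment, N m; "opening": finger opening in m; "grip_force": force on a finger pad.
Only numpy, scipy, OpenCV 4.12 (cv2) and the standard library are available. Lean on these libraries where they do the work, as an engineer would, in place of code of your own. Each camera call takes 0.05 s, during which the arm holds its last target. There are 200 camera calls.

## Working session

There is one attempt and no reset: what is moved stays moved. The work goes in short steps, Python scripts to look and compute and a tool call to move; the robot and the scene stay as the last step left them, time stands still between calls to the robot, and variables do not carry over. Pictures are saved under pics/ and viewed, at most 10 in all, crops included, and the job is handed in when it is done.

Besides the shell and the picture viewer there is one more tool, called as name(argument=value, ...) on one line, values as JSON. carry_out: Moves the arm, as the interface text tells. Shift numbers are shares of 300 mm and turn numbers shares of pi rad, none past 1 either way. Its arguments: {"type":"object","properties":{"rows":{"type":"array"},"force":{"type":"number"}},"required":["rows"]}

```bash
mkdir -p pics; cat > h.py <<'E'
import numpy as np, cv2
from scipy.spatial.transform import Rotation as R
from station import get_obs, get_image, finish_job
def save(name,fn,crop=None,scale=1):
    d=get_image(name); im=d["img"]
    if crop: x0,y0,x1,y1=crop; im=im[y0:y1,x0:x1]
    if scale!=1: im=cv2.resize(im,None,fx=scale,fy=scale,interpolation=cv2.INTER_CUBIC)
    cv2.imwrite("pics/"+fn,im); return d
def ray(d,u,v,z):
    K,Rm,t=map(np.array,(d["mtx"],d["R"],d["t"])); c=-Rm.T@t
    r=Rm.T@np.linalg.inv(K)@np.array([u,v,1.]); return c+r*(z-c[2])/r[2]
def proj(d,X):
    p=np.array(d["mtx"])@(np.array(d["R"])@np.array(X)+np.array(d["t"])); return p[:2]/p[2]
def rel(p):  # shift in tool axes, full-scale units, to world TCP p
    o=get_obs(); return R.from_rotvec(o["tool_rot"]).inv().apply(np.array(p)-o["tool_pos"])/0.3
E
python3 - <<'E'
from h import *
import pickle
a=save("scene","s1.png");b=save("top","t1.png")
pickle.dump((a,b),open("c.pkl","wb"))
o=get_obs();print(o)
for d in(a,b):print(-np.array(d["R"]).T@d["t"],d["mtx"][0])
E
```

```text
{'t': 0.1, 'q': array([-1.37203252e+00,  5.33059058e-02,  1.61416072e+00,  2.55613410e-05,
        1.47604398e+00, -1.18985779e-01]), 'dq': array([ 0.00109043, -0.00285428, -0.00243204, -0.00077181,  0.00058992,
        0.00040145]), 'effort': array([-1.64463445e-04, -3.94904101e+01, -3.71364176e+01, -1.19875322e-04,
        3.90129135e-03, -1.95652476e-06]), 'tool_pos': array([ 0.19516947, -0.59313863,  0.23017423]), 'tool_rot': array([-3.10013451e+00, -4.96715661e-01,  8.01572680e-05]), 'contact_force': array([-0.14553666,  0.1013504 ,  0.11131955]), 'wrist_torque': array([ 0.00811166, -0.00131369, -0.03904734]), 'grip_force': 0.0, 'opening': 0.0852852176913253}
[ 0.12029709 -0.96988821  0.52030862] [415.12220956   0.         324.90917441]
[ 0.52814841 -0.07911463  1.21339681] [432.8985459    0.         313.16814066]
```

View pics/s1.png

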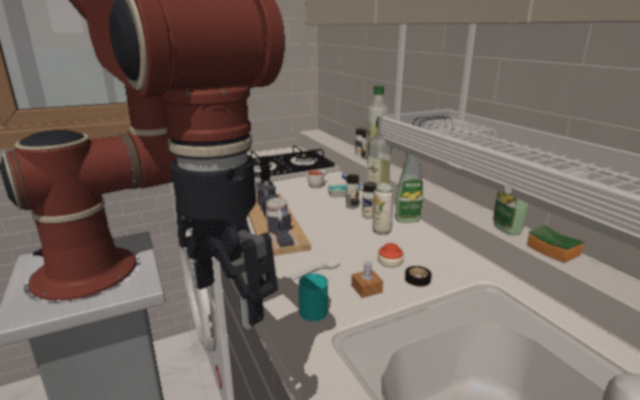

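View pics/t1.png

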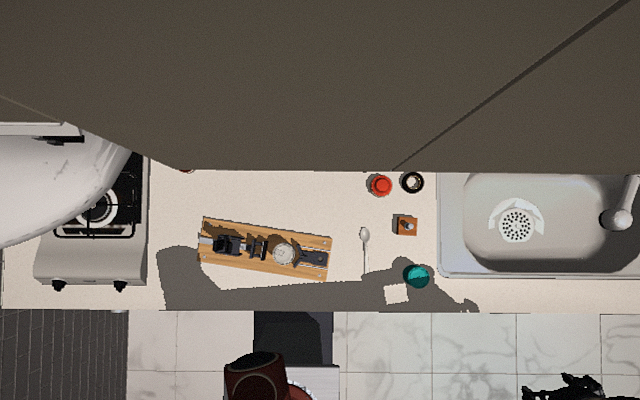

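The top view shows the clamp board at (198–333, 216–282), with the head on the left and the eye on the right near (318, 259). The pin in its block is at (406, 225). Possible confusions:
- **Tin:** the silver tin at (283, 254) is on the board; the turquoise one at (416, 276) is the decoy.
- **Pin:** the upright pin at (406, 225) in the wooden block; the spoon at (364, 240) and the tape at (412, 182) are not it.

I'll check these in one close crop.

```bash
python3 - <<'E'
from h import *
import pickle
a,b=pickle.load(open("c.pkl","rb"))
im=b["img"]
c1=cv2.resize(im[205:295,190:345],None,fx=5,fy=5,interpolation=cv2.INTER_CUBIC)
c2=cv2.resize(im[210:240,385:425],None,fx=5,fy=5,interpolation=cv2.INTER_CUBIC)
c3=cv2.resize(a["img"][250:300,340:390],None,fx=3,fy=3,interpolation=cv2.INTER_CUBIC)
out=np.zeros((600,775,3),np.uint8); out[:450]=c1; out[450:600,:200]=c2; out[450:600,210:360]=c3
cv2.imwrite("pics/z1.png",out)
E
```

```text
(no output)
```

View pics/z1.png

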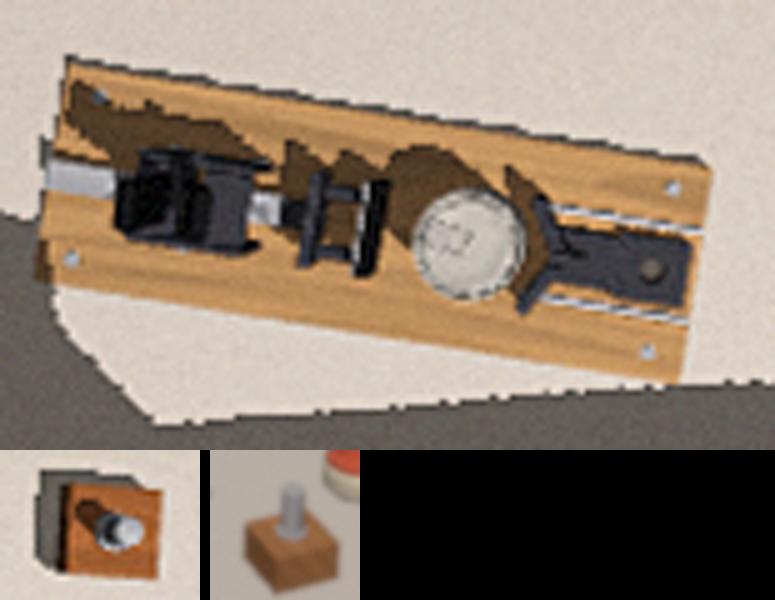

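The crop confirms both. It shows the steel pin in its block with the knob top at crop (128, 528), and the eye hole at crop (651, 269) on the tongue behind the silver tin. Handle and trigger are on the head at about (185, 200).

```bash
cat > m.py <<'E'
from h import *
import pickle
a,b=pickle.load(open("c.pkl","rb"))
s=lambda u,v,ox,oy:((u+.5)/5-.5+ox,(v+.5)/5-.5+oy)
C=np.array([ray(b,*s(*p,190,205),.018) for p in[(68,58),(710,168),(680,384),(38,280)]])
ax=(C[1]+C[2]-C[0]-C[3])/2; L=np.linalg.norm(ax[:2]);ax/=L
ay=(C[0]+C[3]-C[1]-C[2])*0+ (C[0]+C[1]-C[2]-C[3])/2; print("L,W",L,np.linalg.norm(ay))
yaw=np.arctan2(ax[1],ax[0]); ay=np.array([-ax[1],ax[0],0])
cen=C.mean(0); org=cen+.02*ax
eye=ray(b,*s(651,269,190,205),.031)
print("yaw",yaw,"org",org,"eye",eye,"eye in clamp",(eye-org)@ax,(eye-org)@ay)
B=np.array([ray(b,*s(u,v-450,385,210),.03) for u,v in[(68,485),(162,489),(158,578),(64,572)]])
pin=ray(b,*s(128,78,385,210),.066)
e=B[1]-B[0];print("block",B.mean(0),np.linalg.norm(e),"yaw",np.arctan2(e[1],e[0]),"pin",pin)
# scene check: knob top
print("scene proj knob top",proj(a,[*B.mean(0)[:2],.066]),"eye",proj(a,eye))
# handle region
for u,v,z in [(150,200,.1716),(180,200,.1546),(205,200,.1546)]:
  p=ray(b,*s(u,v,190,205),z);print((p-org)@ax,(p-org)@ay)
for p,z in [((470,245),.09)]:
  q=ray(b,*s(*p,190,205),z);print("tin",(q-org)@ax,(q-org)@ay)
o=get_obs();print(R.from_rotvec(o["tool_rot"]).as_matrix().round(3))
E
python3 m.py
```

```text
L,W 0.35804198598334774 0.12100100388425476
yaw -1.7263218105342613 org [0.46878323 0.02917606 0.018     ] eye [ 0.44848488 -0.10342382  0.031     ] eye in clamp 0.13414363502861132 0.00048626513130742933
block [ 0.53923735 -0.34164589  0.03      ] 0.05152426696825508 yaw -1.6040058273014675 pin [ 0.54053741 -0.34162127  0.066     ]
scene proj knob top [368.63215932 263.05593377] eye [286.08139784 238.7400892 ]
-0.11244247391457031 0.0025682369054866316
-0.10147127914024456 0.003770458306546323
-0.08946841337132065 0.005763244618796095
tin 0.03806498764434248 0.0010954869820439625
[[ 0.95   0.312 -0.   ]
 [ 0.312 -0.95   0.002]
 [ 0.    -0.002 -1.   ]]
```

```bash
cat >> h.py <<'E'
def go(p,yaw):  # needed turn/shift for TCP p, tool pointing down, tool y along yaw (mod pi)
    o=get_obs(); r=R.from_rotvec(o["tool_rot"]); best=None
    for y in (yaw,yaw+np.pi):
        Y=np.array([np.cos(y),np.sin(y),0]);Z=np.array([0,0,-1.]);X=np.cross(Y,Z)
        d=(r.inv()*R.from_matrix(np.c_[X,Y,Z])).as_rotvec()/np.pi
        if best is None or np.linalg.norm(d)<np.linalg.norm(best): best=d
    print("turn",best.round(4),"shift",rel(p).round(4),"t",o["t"],"q",o["q"].round(2))
E
python3 -c "
from h import *
go([.5395,-.3416,.14],-.156)"
```

```text
turn [-0.0005 -0.0004 -0.3492] shift [ 1.3522 -0.4373  0.3018] t 0.1 q [-1.37  0.05  1.61  0.    1.48 -0.12]
```

carry_out(rows=[[0, 0, -0.2, 0.8, -0.25, 0, -1], [0, 0, -0.2, 0.8, -0.25, 0, -1], [0, 0, -0.2, 0.8, -0.25, 0, -1], [0, 0, -0.2, 0.8, -0.25, 0, -1], [0, 0, -0.2, 0.8, -0.25, 0, -1]], force=40)

```text
t: 0.6
tool_pos: [0.3998, -0.4467, 0.2308]
tool_rot: [-2.794, -1.435, 0.0]
contact_force: [-0.2, -1.2, -1.1]
opening: 0.0856
grip_force: 0.0
```

```bash
python3 -c "
from h import *
go([.5395,-.3416,.14],-.156)"
```

```text
turn [-2.000e-04 -1.000e-04 -1.483e-01] shift [0.5558 0.1745 0.3027] t 0.6 q [-0.96 -0.01  1.67  0.    1.47 -0.34]
```

carry_out(rows=[[0, 0, -0.148, 0.556, 0.175, 0.15, -1], [0, 0, -0.148, 0.556, 0.175, 0.3, -1], [0, 0, -0.148, 0.556, 0.175, 0.3, -1], [0, 0, -0.148, 0.556, 0.175, 0.3, -1], [0, 0, -0.148, 0.556, 0.175, 0.3, -1]])

```text
t: 1.1
tool_pos: [0.5393, -0.3383, 0.1354]
tool_rot: [-2.379, -2.038, 0.0]
contact_force: [-1.2, -0.4, 0.3]
opening: 0.0855
grip_force: 0.0
```

```bash
python3 - <<'E'
from h import *
go([.5395,-.3416,.035],-.156)
a=get_image("scene");b=get_image("top")
p=proj(a,[.5395,-.3416,.05]).astype(int);q=proj(b,[.5395,-.3416,.05]).astype(int);print(p,q)
f=lambda d,c:cv2.resize(d["img"][c[1]-50:c[1]+50,c[0]-50:c[0]+50],None,fx=4,fy=4,interpolation=cv2.INTER_CUBIC)
cv2.imwrite("pics/z2.png",np.hstack([f(a,p),f(b,q)]))
E
```

```text
turn [-0.0023 -0.0019  0.0005] shift [-0.0127  0.0048  0.3344] t 1.1 q [-0.68  0.16  1.66  0.    1.33 -0.52]
[368 269] [408 225]
```

View pics/z2.png

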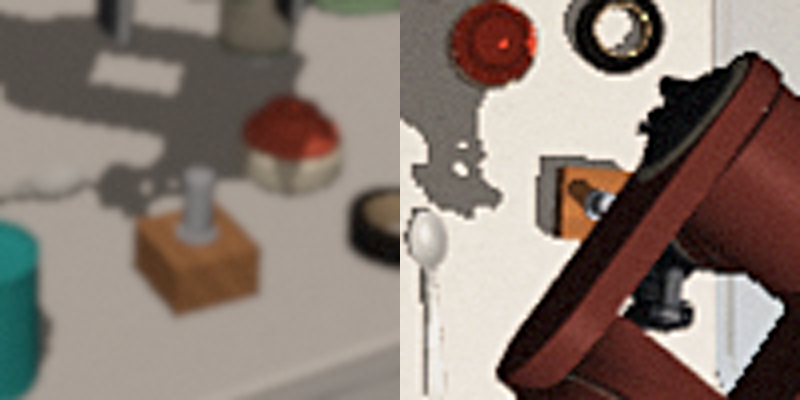

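The pin knob is at scene (368, 262), within 2 px of the prediction, and the open fingers straddle it. I'll descend.

carry_out(rows=[[-0.001, -0.001, 0, -0.012, 0.003, 0.15, -1], [-0.002, -0.002, 0, -0.012, 0.005, 0.25, -1], [-0.002, -0.002, 0, -0.012, 0.005, 0.334, -1], [-0.002, -0.002, 0, -0.012, 0.005, 0.334, -1], [-0.002, -0.002, 0, -0.012, 0.005, 0.334, -1]])

```text
t: 1.7
tool_pos: [0.5395, -0.3488, 0.0423]
tool_rot: [2.386, 2.029, -0.001]
contact_force: [0.9, -0.6, 0.7]
opening: 0.0858
grip_force: 0.0
```

```bash
python3 - <<'E'
from h import *
go([.5395,-.3416,.035],-.156)
E
```

```text
turn [ 0.0023  0.0022 -0.0017] shift [ 0.0238 -0.0039  0.0242] t 1.7 q [-0.69  0.27  1.71 -0.    1.16 -0.53]
```

carry_out(rows=[[0, 0, 0, 0, 0, 0, -1], [0, 0, 0, 0, 0, 0, -1], [0, 0, 0, 0, 0, 0, -1]])

```text
t: 2.0
tool_pos: [0.5406, -0.3483, 0.043]
tool_rot: [2.383, 2.029, -0.0]
contact_force: [0.2, 0.1, -0.0]
opening: 0.0853
grip_force: 0.0
```

```bash
python3 - <<'E'
from h import *
print(get_obs()["tool_pos"]);go([.5395,-.3416,.035],-.156)
E
```

```text
[ 0.54056472 -0.34830453  0.04300972]
turn [ 0.0028  0.0025 -0.0012] shift [ 0.0217 -0.0073  0.0265] t 2.0 q [-0.69  0.27  1.71 -0.    1.16 -0.53]
```

carry_out(rows=[[0.0028, 0.0025, -0.001, 0.022, -0.007, 0.026, -1], [0.0028, 0.0025, -0.001, 0.022, -0.007, 0.026, -1], [0.0028, 0.0025, -0.001, 0.022, -0.007, 0.026, 0], [0.0028, 0.0025, -0.001, 0.022, -0.007, 0.026, 1], [0.0028, 0.0025, -0.001, 0.022, -0.007, 0.026, 1]])

```text
t: 2.5
tool_pos: [0.5388, -0.3407, 0.0333]
tool_rot: [-2.386, -2.039, 0.001]
contact_force: [0.6, 0.3, 0.2]
opening: 0.044
grip_force: 0.0
```

carry_out(rows=[[0, 0, 0, 0, 0, 0, 1], [0, 0, 0, 0, 0, 0, 1], [0, 0, 0, 0, 0, 0, 1], [0, 0, 0, 0, 0, 0, 1], [0, 0, 0, 0, 0, 0, 1]])

```text
t: 3.0
tool_pos: [0.5388, -0.3409, 0.0335]
tool_rot: [-2.387, -2.039, 0.001]
contact_force: [0.3, -0.1, 0.7]
opening: 0.0148
grip_force: 39.0
```

```bash
python3 - <<'E'
from h import *
o=get_obs();print(o["opening"],o["grip_force"],o["contact_force"],o["tool_pos"])
d=get_image("scene");p=proj(d,[.5395,-.3416,.05]).astype(int)
cv2.imwrite("pics/z3.png",cv2.resize(d["img"][p[1]-60:p[1]+50,p[0]-60:p[0]+60],None,fx=5,fy=5,interpolation=cv2.INTER_CUBIC))
E
```

```text
0.014778149369426804 38.95765542984009 [ 0.34267814 -0.07707345  0.66204491] [ 0.53884047 -0.34085295  0.03347213]
```

View pics/z3.png

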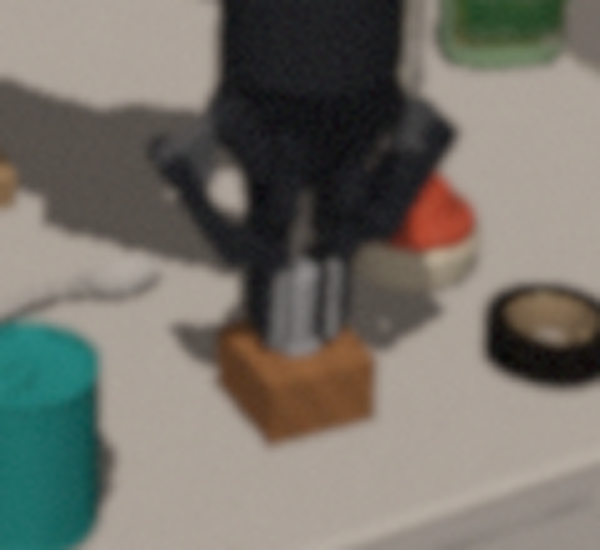

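The fingers hold the knob in mid pad, with the tips just above the block top. Next I'll lift and carry it over the eye.

carry_out(rows=[[0, 0, 0, 0, 0, -0.05, 1], [0, 0, 0, 0, 0, -0.15, 1], [0, 0, 0, 0, 0, -0.28, 1], [0, 0, 0, 0, 0, -0.34, 1], [0, 0, 0, 0, 0, -0.34, 1]])

```text
t: 3.55
tool_pos: [0.541, -0.3425, 0.1401]
tool_rot: [2.385, 2.038, 0.002]
contact_force: [0.5, -0.3, -0.0]
opening: 0.0146
grip_force: 39.5
```

```bash
python3 - <<'E'
from h import *
o=get_obs();print(o["opening"],o["tool_pos"])
go([.4485,-.1034,.135],-.156)
E
```

```text
0.01463522302143295 [ 0.54096316 -0.34250923  0.14007877]
turn [ 0.0014  0.0008 -0.0002] shift [ 0.7393 -0.4288  0.0132] t 3.55 q [-0.68  0.15  1.66  0.    1.32 -0.52]
```

carry_out(rows=[[0, 0, 0, 0.15, -0.08, 0, 1], [0, 0, 0, 0.28, -0.16, 0, 1], [0, 0, 0, 0.41, -0.24, 0, 1], [0, 0, 0, 0.54, -0.31, 0, 1], [0, 0, 0, 0.66, -0.38, 0, 1]])

```text
t: 4.05
tool_pos: [0.455, -0.1253, 0.1333]
tool_rot: [-2.384, -2.036, 0.003]
contact_force: [0.8, 0.3, 0.1]
opening: 0.0151
grip_force: 39.5
```

carry_out(rows=[[0, 0, 0, 0.05, -0.03, 0, 1], [0, 0, 0, 0.08, -0.05, 0, 1], [0, 0, 0, 0.08, -0.05, 0, 1], [0, 0, 0, 0.08, -0.05, 0, 1], [0, 0, 0, 0.08, -0.05, 0, 1]])

```text
t: 4.55
tool_pos: [0.4467, -0.1026, 0.136]
tool_rot: [-2.388, -2.038, 0.001]
contact_force: [-0.1, -0.3, -1.2]
opening: 0.0147
grip_force: 39.5
```

```bash
python3 - <<'E'
from h import *
import pickle
o=get_obs();print(o["opening"],o["tool_pos"])
go([.4485,-.1034,.135],-.156)
d=get_image("scene");pickle.dump(d,open("d.pkl","wb"));p=proj(d,[.4485,-.1034,.07]).astype(int);print(p)
cv2.imwrite("pics/z4.png",cv2.resize(d["img"][p[1]-40:p[1]+35,p[0]-50:p[0]+50],None,fx=8,fy=8,interpolation=cv2.INTER_CUBIC))
E
```

```text
0.014710648568193421 [ 0.44665052 -0.1025672   0.13603041]
turn [-0.0007 -0.0004 -0.0006] shift [-0.0018  0.0065  0.0034] t 4.55 q [-0.39 -0.28  2.08  0.    1.34 -0.23]
[285 224]
```

View pics/z4.png

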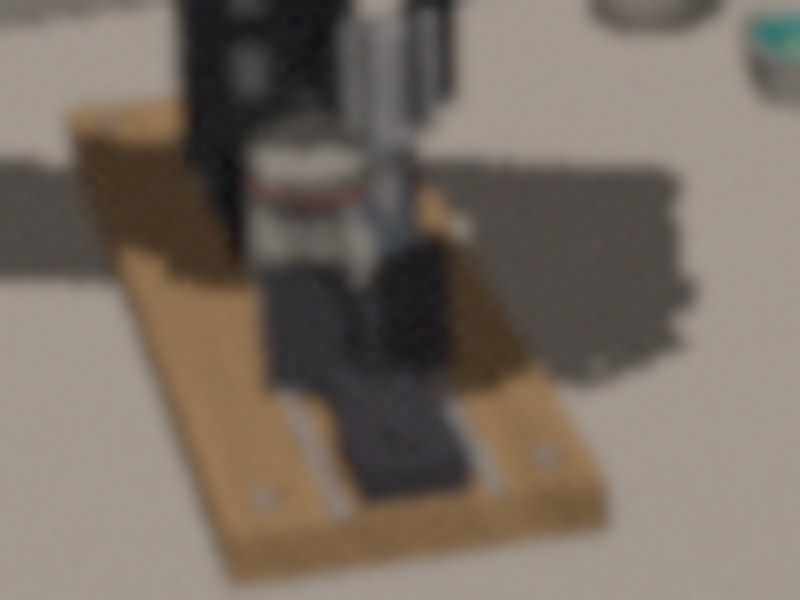

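The pin hangs upright in the grip with its lower end at crop (397, 235). The eye is faint, at about crop (400, 440) on the tongue.

```bash
python3 - <<'E'
from h import *
import pickle
d=pickle.load(open("d.pkl","rb"));c=lambda p:(p-np.array([235,184])+.5)*8
print("eye pred",c(proj(d,[.4485,-.1034,.031])),"pin pred",c(proj(d,[.4467,-.1026,.1045])),"knobtop", c(proj(d,[.4467,-.1026,.168])))
print("per mm",[c(proj(d,np.array([.4467,-.1026,.1045])+e))-c(proj(d,[.4467,-.1026,.1045])) for e in (np.eye(3)*.001)])
for w in [(397,235),(393,235),(397,243)]:
  print(ray(d,w[0]/8-.5+235,w[1]/8-.5+184,.1045))
# shank axis by row: bright extents
im=cv2.cvtColor(d["img"],cv2.COLOR_BGR2GRAY)
for v in range(198,216): print(v,im[v,274:296])
for v in range(234,244): print(v,im[v,274:296])
E
```

```text
eye pred [412.66805845 441.87837092] pin pred [398.5992092  227.26242566] knobtop [391.56515576  32.17605649]
per mm [array([ 3.07188456, -0.59747983]), array([-1.20745543, -1.21260433]), array([-0.10822672, -3.00162035])]
[ 0.44417699 -0.10769973  0.1045    ]
[ 0.44309232 -0.10716544  0.1045    ]
[ 0.44204196 -0.11313631  0.1045    ]
198 [ 64  61  56  65  84  94  89  96 109 108 100  87  73  75  95 119 136 147
 150 154 154 154]
199 [ 68  65  62  71  83  91  89  95 108 109 103  98  86  88 107 126 143 151
 155 153 154 155]
200 [ 69  69  69  72  80  83  82  93 106 110 110 108 102 111 124 138 147 154
 154 155 154 154]
201 [ 78  81  80  78  76  77  79  89 101 105 104 103 107 123 138 147 152 153
 153 152 154 153]
202 [102 107 106 100  94  87  86  89  95  95  91  91  98 120 139 144 145 146
 146 145 146 146]
203 [123 127 125 121 115 106  95  88  89  84  75  74  78 105 118 123 124 124
 125 125 125 127]
204 [133 132 132 127 121 110  95  84  82  82  73  68  70  80  90  93  93  94
  95  93  95 101]
205 [128 125 121 118 110  99  82  81  85  86  78  68  59  65  73  77  79  77
  77  76  77  80]
206
[... 1150 characters left out ...]
7  60  59  75  98
 113 120 121 124]
237 [123 111  90  67  59  57  56  56  55  54  55  59  56  58  57  60  64  84
 104 117 121 122]
238 [125 113  92  69  56  57  56  56  53  49  52  55  57  57  56  59  60  69
  92 111 120 124]
239 [123 113  94  70  55  55  57  55  55  52  51  53  52  53  57  58  59  64
  79 102 119 126]
240 [124 116  98  72  53  53  56  55  56  54  52  55  51  55  56  56  58  56
  66  91 114 126]
241 [125 119 103  81  58  52  53  53  56  56  54  54  56  53  53  54  53  53
  57  82 110 127]
242 [125 118 109  90  70  52  51  53  51  52  51  53  53  50  50  50  48  50
  54  74 103 124]
243 [128 123 114  97  79  59  48  47  50  49  47  47  48  47  47  46  49  49
  53  72  99 118]
```

```bash
python3 - <<'E'
from h import *
import pickle
d=pickle.load(open("d.pkl","rb"));c=lambda p:(p-np.array([235,184])+.5)*8
org=np.array([.46878,.02918,0]);yaw=-1.7263;ax=np.array([np.cos(yaw),np.sin(yaw),0]);ay=np.array([-ax[1],ax[0],0]);z=np.array([0,0,1.])
P=lambda x,y,h:c(proj(d,org+ax*x+ay*y+z*h)).round()
print("corners",P(.16,.06,.018),P(.16,-.06,.018),"L far",P(-.2,-.06,.018))
print("tongue end",P(.157,.018,.031),P(.157,-.018,.031))
g=cv2.createCLAHE(8,(4,4)).apply(cv2.cvtColor(cv2.resize(d["img"][224:256,264:304],None,fx=16,fy=16,interpolation=cv2.INTER_CUBIC),cv2.COLOR_BGR2GRAY))
b=pickle.load(open("c.pkl","rb"))[0]["img"]
g2=cv2.createCLAHE(8,(4,4)).apply(cv2.cvtColor(cv2.resize(b[224:256,264:304],None,fx=16,fy=16,interpolation=cv2.INTER_CUBIC),cv2.COLOR_BGR2GRAY))
cv2.imwrite("pics/z5.png",cv2.resize(np.hstack([g,g2]),None,fx=.62,fy=.62))
E
```

```text
corners [619. 489.] [237. 547.] L far [ 78. 114.]
tongue end [485. 467.] [370. 484.]
```

View pics/z5.png

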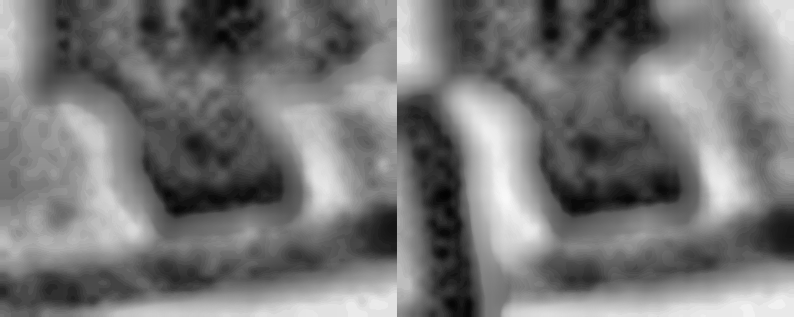

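The left panel shows the eye as a faint dark spot at (195, 143), i.e. scene pixel (283.2, 237.9). That is about 2 px left of what the top camera predicts, so the two calibrations disagree by 3–5 mm. I'll lower the pin to just above the tongue and compare directly.

carry_out(rows=[[0, 0, 0, 0, 0, 0.08, 1], [0, 0, 0, 0, 0, 0.16, 1], [0, 0, 0, 0, 0, 0.22, 1], [0, 0, 0, 0, 0, 0.22, 1], [0, 0, 0, 0, 0, 0.22, 1]])

```text
t: 5.1
tool_pos: [0.4462, -0.1019, 0.0701]
tool_rot: [-2.387, -2.038, 0.001]
contact_force: [0.3, -1.1, -0.6]
opening: 0.0148
grip_force: 39.5
```

```bash
python3 - <<'E'
from h import *
import pickle
o=get_obs();print(o["opening"],o["tool_pos"],o["contact_force"])
ims=[get_image("scene") for _ in range(4)];d=ims[0];d["img"]=np.mean([i["img"] for i in ims],0).astype(np.uint8)
pickle.dump(d,open("d.pkl","wb"))
t=o["tool_pos"];print("pin end pred",proj(d,[t[0],t[1],t[2]-.0315]),"eye",proj(d,[.4485,-.1034,.031]))
cv2.imwrite("pics/z6.png",cv2.resize(d["img"][205:255,260:310],None,fx=12,fy=12,interpolation=cv2.INTER_CUBIC))
E
```

```text
0.01479190704189394 [ 0.44620319 -0.10187119  0.07009191] [ 0.26245347 -1.14332385 -0.56446038]
pin end pred [284.90107904 235.96195845] eye [286.08350731 238.73479637]
```

View pics/z6.png

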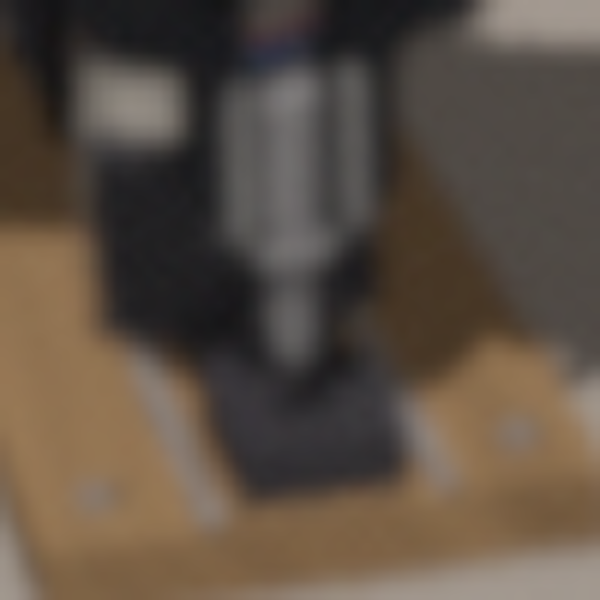

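The pin tip is at (292, 370), and its vertical drop lands at about (293, 404). The dark eye spot sits around (284–300, 400), so the tip is inside the chamfer's capture range. I'll go straight down slowly and watch the force.

carry_out(rows=[[0, 0, 0, 0, 0, 0.015, 1], [0, 0, 0, 0, 0, 0.025, 1], [0, 0, 0, 0, 0, 0.032, 1], [0, 0, 0, 0, 0, 0.038, 1], [0, 0, 0, 0, 0, 0.038, 1]])

```text
t: 5.8
tool_pos: [0.4458, -0.1012, 0.0582]
tool_rot: [-2.386, -2.039, 0.001]
contact_force: [-1.0, -0.5, -0.5]
opening: 0.0153
grip_force: 39.5
```

carry_out(rows=[[0, 0, 0, 0, 0, 0.007, 1], [0, 0, 0, 0, 0, 0.014, 1], [0, 0, 0, 0, 0, 0.02, 1], [0, 0, 0, 0, 0, 0.027, 1], [0, 0, 0, 0, 0, 0.027, 1]])

```text
t: 6.3
tool_pos: [0.4465, -0.1015, 0.0505]
tool_rot: [-2.387, -2.04, -0.001]
contact_force: [3.2, -0.3, -1.7]
opening: 0.0146
grip_force: 39.5
```

carry_out(rows=[[0, 0, 0, 0, 0.004, 0, 1], [0, 0, 0, 0, 0.005, 0.008, 1], [0, 0, 0, 0, 0.005, 0.016, 1], [0, 0, 0, 0, 0.005, 0.022, 1], [0, 0, 0, 0, 0.005, 0.022, 1]])

```text
t: 6.8
tool_pos: [0.4469, -0.1013, 0.0432]
tool_rot: [-2.385, -2.038, 0.002]
contact_force: [-0.4, 0.2, -0.6]
opening: 0.0147
grip_force: 39.5
```

Clear of side force. Pressing the last 9 mm.

carry_out(rows=[[0, 0, 0, 0, 0, 0.01, 1], [0, 0, 0, 0, 0, 0.018, 1], [0, 0, 0, 0, 0, 0.026, 1], [0, 0, 0, 0, 0, 0.03, 1], [0, 0, 0, 0, 0, 0.03, 1]])

```text
t: 7.3
tool_pos: [0.4473, -0.1015, 0.0347]
tool_rot: [-2.386, -2.039, 0.001]
contact_force: [-0.3, -0.7, -0.1]
opening: 0.0151
grip_force: 39.6
```

carry_out(rows=[[0, 0, 0, 0, 0, 0.004, 1], [0, 0, 0, 0, 0, 0.008, 1], [0, 0, 0, 0, 0, 0.012, 1], [0, 0, 0, 0, 0, 0.012, 1]])

```text
t: 7.7
tool_pos: [0.4477, -0.1018, 0.0342]
tool_rot: [-2.385, -2.039, 0.003]
contact_force: [-10.9, 2.9, 20.3]
opening: 0.0148
grip_force: 42.6
```

Seated, with 20 N of reaction at the expected height. I'll release and lift.

carry_out(rows=[[0, 0, 0, 0, 0, -0.008, 1], [0, 0, 0, 0, 0, -0.008, 0], [0, 0, 0, 0, 0, -0.008, 0], [0, 0, 0, 0, 0, -0.008, 0], [0, 0, 0, 0, 0, -0.008, 0]])

```text
t: 8.2
tool_pos: [0.4471, -0.1014, 0.0332]
tool_rot: [-2.386, -2.039, 0.001]
contact_force: [0.2, 0.2, -0.2]
opening: 0.0428
grip_force: 0.0
```

carry_out(rows=[[0, 0, 0, 0, 0, -0.1, 0], [0, 0, 0, 0, 0, -0.2, 0], [0, 0, 0, 0, 0, -0.35, 0], [0, 0, 0, 0, 0, -0.5, 0], [0, 0, 0, 0, 0, -0.6, 0]])

```text
t: 8.7
tool_pos: [0.4487, -0.1022, 0.2172]
tool_rot: [2.388, 2.04, 0.002]
contact_force: [0.2, -0.4, 0.2]
opening: 0.0425
grip_force: 0.0
```

```bash
python3 - <<'E'
from h import *
o=get_obs();print(o["opening"],o["tool_pos"],o["contact_force"])
org=np.array([.4675,.030,0]);yaw=-1.7263;ax=np.array([np.cos(yaw),np.sin(yaw),0])
a=get_image("scene");f=lambda im,s:cv2.resize(im,None,fx=s,fy=s,interpolation=cv2.INTER_CUBIC)
cv2.imwrite("pics/z7.png",f(a["img"][170:260,230:330],6))
for k in (-.12,-.105,-.09): print(proj(a,org+k*ax+[0,0,.155]))
go([*(org-.10*ax)[:2],.23],yaw)
E
```

```text
0.04251009485960009 [ 0.44868414 -0.10221446  0.21718322] [ 0.23968259 -0.3872335   0.16859247]
[264.81322334 162.08615754]
[265.72845867 163.57040924]
[266.66410072 165.08775485]
turn [ 0.0026 -0.002   0.4997] shift [ 0.7802 -0.0146 -0.0268] t 8.75 q [-0.39 -0.36  1.99  0.    1.5  -0.23]
```

View pics/z7.png

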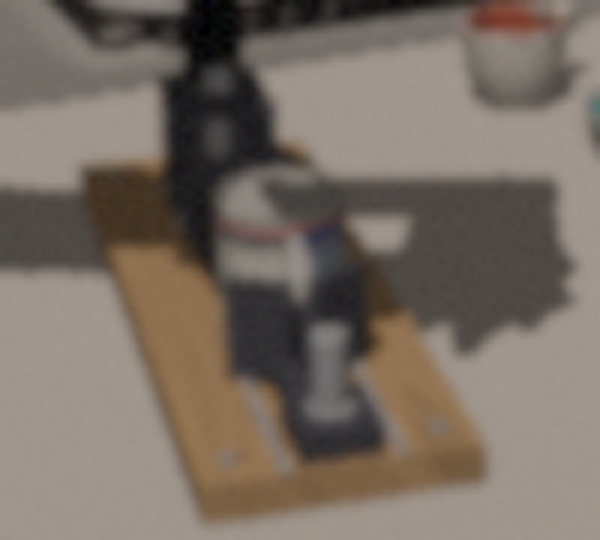

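The pin is home: its flange at (328, 405) sits flat on the tongue. Next I'll locate the handle pair with one enhanced composite, using my last view.

```bash
python3 - <<'E'
from h import *
import pickle
b=pickle.load(open("c.pkl","rb"))[1];a=get_image("scene");b2=get_image("top")
def f(im,x0,y0,w,h,s):
    c=cv2.resize(im[y0:y0+h,x0:x0+w],None,fx=s,fy=s,interpolation=cv2.INTER_CUBIC).astype(float)
    return (255*np.clip(c/130,0,1)**.6).astype(np.uint8)
A=f(b["img"],205,225,50,40,9); S=f(a["img"],245,145,35,40,9); T=f(b2["img"],190,205,100,30,4)
out=np.zeros((360+120,450+315,3),np.uint8);out[:360,:450]=A;out[:360,450:]=S;out[360:,:400]=T
cv2.imwrite("pics/z8.png",out)
org=np.array([.4675,.0310,0]);yaw=-1.7263;ax=np.array([np.cos(yaw),np.sin(yaw),0])
for h in(.1716,.089):
  for k in (-.14,-.12,-.10,-.08): print(h,k,((proj(b,org+k*ax+[0,0,h])-[205,225]+.5)*9).round())
E
```

```text
0.1716 -0.14 [ 25. 178.]
0.1716 -0.12 [ 99. 191.]
0.1716 -0.1 [173. 203.]
0.1716 -0.08 [247. 215.]
0.089 -0.14 [ 94. 168.]
0.089 -0.12 [163. 179.]
0.089 -0.1 [231. 191.]
0.089 -0.08 [300. 202.]
```

View pics/z8.png

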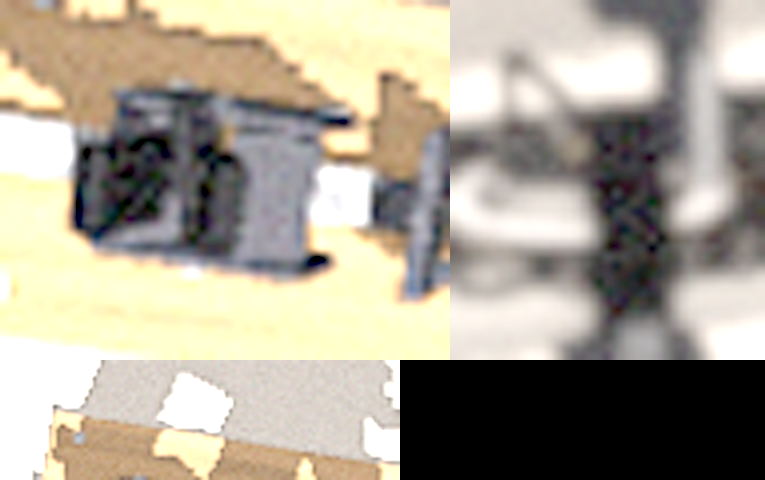

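The left panel shows the handle top with its rear edge at x≈75 px, which is clamp x ≈ −0.1265. The trigger is at about 185–245 px, so squeeze is near clamp x −0.115. I'll go above it with the gripper open and find the handle's rear by touch.

carry_out(rows=[[0, 0, 0.22, 0.1, 0, -0.1, -1], [0, 0, 0.22, 0.2, 0, -0.1, -1], [0, 0, 0.22, 0.3, 0, -0.1, -1], [0, 0, 0.22, 0.4, 0, -0.1, -1], [0, 0, 0.22, 0.4, 0, -0.1, -1]])

```text
t: 9.35
tool_pos: [0.4657, 0.0194, 0.2413]
tool_rot: [-2.934, -1.108, 0.007]
contact_force: [-1.0, -1.0, -0.7]
opening: 0.0852
grip_force: 0.0
```

```bash
cat > sq.py <<'E'
from h import *
import sys
org=np.array([.4682,.0308,0]);yaw=-1.7263;ax=np.array([np.cos(yaw),np.sin(yaw),0]);ay=np.array([-ax[1],ax[0],0])
o=get_obs();p=o["tool_pos"]-org
print("clamp xyz",(p@ax).round(4),(p@ay).round(4),p[2].round(4),"open",o["opening"],"F clamp",o["contact_force"]@ax,o["contact_force"]@ay,o["contact_force"][2])
go(org+float(sys.argv[1])*ax+[0,0,float(sys.argv[2])],yaw)
E
python3 sq.py -.109 .24
```

```text
clamp xyz 0.0117 -0.0007 0.2413 open 0.08523998711394074 F clamp 1.1428648601067215 -0.7886746854186334 -0.6986016056560848
turn [-0.0017  0.0016  0.2794] shift [ 0.3109 -0.2553  0.0053] t 9.35 q [-0.12 -0.34  1.95  0.    1.54  0.73]
```

carry_out(rows=[[0, 0, 0.05, 0.06, -0.05, 0, -1], [0, 0, 0.1, 0.13, -0.11, 0, -1], [0, 0, 0.15, 0.2, -0.17, 0, -1], [0, 0, 0.2, 0.27, -0.22, 0, -1], [0, 0, 0.24, 0.31, -0.255, 0, -1]])

```text
t: 9.85
tool_pos: [0.4848, 0.1369, 0.2413]
tool_rot: [-3.14, 0.05, 0.01]
contact_force: [-0.0, -0.5, -0.2]
opening: 0.0856
grip_force: 0.0
```

carry_out(rows=[[0, 0, 0.04, 0, 0, 0, -1], [0, 0, 0.04, 0, 0, 0, -1], [0, 0, 0.04, 0, 0, 0, -1]])

```text
t: 10.15
tool_pos: [0.485, 0.1353, 0.2422]
tool_rot: [-3.132, 0.235, 0.008]
contact_force: [0.1, 0.8, 0.6]
opening: 0.0851
grip_force: 0.0
```

```bash
python3 sq.py -.109 .1256
```

```text
clamp xyz -0.1059 0.0004 0.2422 open 0.08514631177432297 F clamp -0.7851603241531004 -0.041345479713354616 0.6151319064515467
turn [-0.0002  0.0017  0.0017] shift [ 0.0007 -0.0102  0.3888] t 10.15 q [ 0.12 -0.25  1.87  0.    1.52  1.84]
```

carry_out(rows=[[0, 0.002, 0.002, 0, -0.01, 0.1, -1], [0, 0.002, 0.002, 0, -0.01, 0.18, -1], [0, 0.002, 0.002, 0, -0.01, 0.22, -1], [0, 0.002, 0.002, 0, -0.01, 0.25, -1], [0, 0.002, 0.002, 0, -0.01, 0.28, -1]])

```text
t: 10.65
tool_pos: [0.4864, 0.1384, 0.16]
tool_rot: [-3.13, 0.249, -0.007]
contact_force: [-0.8, 1.0, -0.3]
opening: 0.0855
grip_force: 0.0
```

carry_out(rows=[[0, 0, 0, 0, 0, 0.03, -1], [0, 0, 0, 0, 0, 0.06, -1], [0, 0, 0, 0, 0, 0.09, -1], [0, 0, 0, 0, 0, 0.1, -1], [0, 0, 0, 0, 0, 0.1, -1]])

```text
t: 11.15
tool_pos: [0.4857, 0.1386, 0.1293]
tool_rot: [-3.131, 0.249, -0.004]
contact_force: [-0.6, -0.5, 0.8]
opening: 0.0858
grip_force: 0.0
```

```bash
python3 sq.py -.109 .1256
```

```text
clamp xyz -0.1092 0.0006 0.1293 open 0.08576909890848605 F clamp 0.5695642536904413 -0.4938007151220305 0.7846724297216757
turn [-0.0004 -0.0008 -0.001 ] shift [-0.0021  0.0008  0.0124] t 11.15 q [ 0.13 -0.15  1.99  0.    1.31  1.86]
```

carry_out(rows=[[0, 0, 0, 0, 0.03, 0.012, -1], [0, 0, 0, 0, 0.05, 0.012, -1], [0, 0, 0, 0, 0.055, 0.012, -1], [0, 0, 0, 0, 0.06, 0.012, -1], [0, 0, 0, 0, 0.06, 0.012, -1]])

```text
t: 11.65
tool_pos: [0.4834, 0.1207, 0.1267]
tool_rot: [-3.13, 0.25, -0.007]
contact_force: [0.7, 0.0, -0.5]
opening: 0.0854
grip_force: 0.0
```

carry_out(rows=[[0, 0, 0, 0, 0.005, 0, -1], [0, 0, 0, 0, 0.01, 0, -1], [0, 0, 0, 0, 0.013, 0, -1], [0, 0, 0, 0, 0.013, 0, -1]])

```text
t: 12.05
tool_pos: [0.4826, 0.117, 0.1264]
tool_rot: [-3.13, 0.249, -0.006]
contact_force: [-1.2, -0.3, -0.7]
opening: 0.0853
grip_force: 0.0
```

```bash
python3 sq.py -.109 .1256
```

```text
clamp xyz -0.0874 0.0009 0.1264 open 0.08534052436294917 F clamp 0.46721389356657766 -1.101245454881853 -0.7028345453108332
turn [-0.0005 -0.0012 -0.0011] shift [-0.0033 -0.0721  0.0027] t 12.05 q [ 0.09 -0.17  2.01  0.    1.3   1.82]
```

carry_out(rows=[[0, 0, 0, 0, 0.005, 0, -1], [0, 0, 0, 0, 0.008, 0, -1], [0, 0, 0, 0, 0.01, 0, -1], [0, 0, 0, 0, 0.01, 0, -1]])

```text
t: 12.45
tool_pos: [0.4824, 0.1154, 0.1262]
tool_rot: [-3.127, 0.249, -0.007]
contact_force: [0.9, 6.9, -1.6]
opening: 0.0854
grip_force: 3.4
```

carry_out(rows=[[0, 0, 0, 0, 0.003, 0, -1], [0, 0, 0, 0, 0.006, 0, -1], [0, 0, 0, 0, 0.008, 0, -1], [0, 0, 0, 0, 0.008, 0, -1]])

```text
t: 12.85
tool_pos: [0.4824, 0.1155, 0.126]
tool_rot: [-3.121, 0.248, -0.009]
contact_force: [6.1, 16.4, -5.3]
opening: 0.0849
grip_force: 8.7
```

```bash
python3 sq.py -.109 .1256
```

```text
clamp xyz -0.0859 0.0009 0.126 open 0.08493970541805036 F clamp -17.16205932183949 3.4426029336222363 -5.348817074267761
turn [-0.0035 -0.0016 -0.001 ] shift [-0.0034 -0.0771  0.0022] t 12.85 q [ 0.08 -0.18  2.01  0.01  1.3   1.81]
```

The handle's rear face is touched at clamp x = −0.1284, so squeeze is at −0.1164. I'll centre there.

carry_out(rows=[[0, 0, 0, 0, -0.04, 0, -1], [0, 0, 0, 0, -0.09, 0, -1], [0, 0, 0, 0, -0.115, 0, -1], [0, 0, 0, 0, -0.115, 0, -1], [0, 0, 0, 0, -0.115, 0, -1]], force=30)

```text
t: 13.35
tool_pos: [0.4872, 0.1458, 0.1264]
tool_rot: [-3.131, 0.248, -0.006]
contact_force: [0.9, 0.5, 0.9]
opening: 0.0855
grip_force: 0.0
```

```bash
python3 sq.py -.1164 .1256
```

```text
clamp xyz -0.1166 0.001 0.1264 open 0.08548885851873579 F clamp -0.6181193103095581 0.7668491510390264 0.9304705791801885
turn [-0.0003 -0.0011 -0.0009] shift [-0.0032  0.0006  0.0025] t 13.35 q [ 0.14 -0.14  1.98 -0.    1.3   1.87]
```

Centred. I'll set up numeric tin tracking: ECC of the tin and stop patches in the scene camera, plus a check of whether the top camera sees the tin.

```bash
cat > tr.py <<'E'
from h import *
import pickle,sys,os
org=np.array([.4682,.0308,0]);yaw=-1.7263;ax=np.array([np.cos(yaw),np.sin(yaw),0])
avg=lambda n,k=4:[get_image(n) for _ in range(k)]
def grab(n):
    L=avg(n);return np.mean([i["img"] for i in L],0).mean(2).astype(np.float32),L[0]
s,d=grab("scene");t,dt=grab("top")
pt=proj(dt,org+.038*ax+[0,0,.09]);ps=proj(d,org+.066*ax+[0,0,.08])
if not os.path.exists("base.pkl"): pickle.dump([],open("base.pkl","wb"))
H=pickle.load(open("base.pkl","rb"));H.append((s,t));pickle.dump(H,open("base.pkl","wb"))
def trk(A,B,c,w,h):
    x,y=int(c[0]),int(c[1]);b=12
    T=A[y-h:y+h,x-w:x+w];S=B[y-h-b:y+h+b,x-w-b:x+w+b];M=np.array([[1,0,b],[0,1,b]],np.float32)
    try: cc,M=cv2.findTransformECC(T,S,M,cv2.MOTION_TRANSLATION,(3,200,1e-5),None,3)
    except cv2.error as e: return "fail"
    return round(float(cc),3),(M[:,2]-b).round(2)
print("px",ps,pt)
print("scene mm->px",(proj(d,org+.067*ax+[0,0,.08])-ps).round(3),"top",(proj(dt,org+.039*ax+[0,0,.09])-pt).round(3))
i0=pickle.load(open("c.pkl","rb"))[1]["img"].mean(2).astype(np.float32)
print("top vs initial",trk(i0,t,pt,9,9))
for j,nm in((0,"first"),(max(len(H)-2,0),"prev")):
    print(nm,"scene tin",trk(H[j][0],s,ps,8,7),"top tin",trk(H[j][1],t,pt,9,9),"stop",trk(H[j][0],s,proj(d,org+.15*ax+[0,0,.031]),9,6))
E
python3 tr.py
```

```text
px [279.05436272 210.03903995] [282.87239451 254.23696902]
scene mm->px [0.08 0.15] top [0.382 0.064]
top vs initial (0.985, array([-0.19,  0.07], dtype=float32))
first scene tin (0.993, array([-0.04, -0.16], dtype=float32)) top tin (0.985, array([-0.14,  0.07], dtype=float32)) stop (0.991, array([ 0.01, -0.11], dtype=float32))
prev scene tin (0.993, array([-0.04, -0.16], dtype=float32)) top tin (0.985, array([-0.14,  0.07], dtype=float32)) stop (0.991, array([ 0.01, -0.11], dtype=float32))
```

The tin is visible from the top (cc 0.985, 0.38 px/mm). First squeeze.

carry_out(rows=[[0, 0, 0, 0, 0, 0, 1], [0, 0, 0, 0, 0, 0, 1], [0, 0, 0, 0, 0, 0, 1], [0, 0, 0, 0, 0, 0, 1], [0, 0, 0, 0, 0, 0, 1]])

```text
t: 14.25
tool_pos: [0.4885, 0.1456, 0.1285]
tool_rot: [-3.131, 0.248, -0.011]
contact_force: [-1.5, 0.0, 5.7]
opening: 0.0233
grip_force: 33.9
```

carry_out(rows=[[0, 0, 0, 0, 0, 0, 1], [0, 0, 0, 0, 0, 0, 1], [0, 0, 0, 0, 0, 0, 1], [0, 0, 0, 0, 0, 0, 1]])

```text
t: 14.65
tool_pos: [0.4886, 0.1456, 0.1284]
tool_rot: [-3.131, 0.247, -0.011]
contact_force: [0.5, -0.7, 7.1]
opening: 0.0233
grip_force: 33.3
```

```bash
python3 sq.py -.1164 .1256; python3 tr.py|tail -1
```

```text
clamp xyz -0.1165 0.0023 0.1284 open 0.023312211102816723 F clamp 0.6579234200488632 0.6101018039669123 7.073720520920816
turn [-0.0003 -0.0022 -0.0007] shift [-0.0079  0.0005  0.0094] t 14.65 q [ 0.14 -0.14  1.98 -0.    1.3   1.87]
prev scene tin (0.99, array([-0.1 , -0.11], dtype=float32)) top tin (0.985, array([-0.14,  0.07], dtype=float32)) stop (0.991, array([ 0.01, -0.1 ], dtype=float32))
```

carry_out(rows=[[0, 0, 0, 0, 0, 0, -0.7], [0, 0, 0, 0, 0, 0, -0.7], [0, 0, 0, 0, 0, 0, -0.7], [0, 0, 0, 0, 0, 0, -0.7], [0, 0, 0, 0, 0, 0, -0.7]])

```text
t: 15.55
tool_pos: [0.4872, 0.1461, 0.1264]
tool_rot: [-3.13, 0.249, -0.006]
contact_force: [0.5, 0.4, 1.1]
opening: 0.0728
grip_force: 0.0
```

carry_out(rows=[[0, 0, 0, 0, 0, 0, 1], [0, 0, 0, 0, 0, 0, 1], [0, 0, 0, 0, 0, 0, 1], [0, 0, 0, 0, 0, 0, 1], [0, 0, 0, 0, 0, 0, 1]])

```text
t: 16.05
tool_pos: [0.4885, 0.1456, 0.1284]
tool_rot: [-3.131, 0.248, -0.011]
contact_force: [-0.8, -1.8, 7.1]
opening: 0.0234
grip_force: 32.1
```

```bash
cat >> tr.py <<'E'
pp=proj(dt,org-.012*ax+[0,0,.05]);print("jaw/pad px",pp,"top jaw prev",trk(H[-2][1],t,[258,249],10,9),"first",trk(H[0][1],t,[258,249],10,9))
E
python3 tr.py|tail -3
```

```text
first scene tin (0.99, array([-0.1 , -0.12], dtype=float32)) top tin (0.985, array([-0.16,  0.09], dtype=float32)) stop (0.991, array([ 0.  , -0.12], dtype=float32))
prev scene tin (0.991, array([-0.08, -0.14], dtype=float32)) top tin (0.985, array([-0.14,  0.07], dtype=float32)) stop (0.991, array([-0.  , -0.14], dtype=float32))
jaw/pad px [265.41718893 250.29352707] top jaw prev (0.893, array([2.26, 0.46], dtype=float32)) first fail
```

The jaw advanced about 6 mm and the tin hasn't been reached yet. Next squeeze.

carry_out(rows=[[0, 0, 0, 0, 0, 0, -0.7], [0, 0, 0, 0, 0, 0, -0.7], [0, 0, 0, 0, 0, 0, -0.7], [0, 0, 0, 0, 0, 0, -0.7], [0, 0, 0, 0, 0, 0, -0.7]])

```text
t: 16.95
tool_pos: [0.4873, 0.1462, 0.1264]
tool_rot: [-3.13, 0.249, -0.006]
contact_force: [-0.0, -0.6, 0.5]
opening: 0.0722
grip_force: 0.0
```

carry_out(rows=[[0, 0, 0, 0, 0, 0, 1], [0, 0, 0, 0, 0, 0, 1], [0, 0, 0, 0, 0, 0, 1], [0, 0, 0, 0, 0, 0, 1], [0, 0, 0, 0, 0, 0, 1]])

```text
t: 17.45
tool_pos: [0.4885, 0.1456, 0.1284]
tool_rot: [-3.131, 0.248, -0.011]
contact_force: [-0.7, -0.3, 6.2]
opening: 0.0237
grip_force: 32.1
```

```bash
python3 tr.py|tail -3
```

```text
first scene tin (0.99, array([-0.09, -0.13], dtype=float32)) top tin (0.975, array([-0.07, -0.03], dtype=float32)) stop (0.991, array([ 0.01, -0.12], dtype=float32))
prev scene tin (0.991, array([-0.06, -0.16], dtype=float32)) top tin (0.971, array([-0.07, -0.04], dtype=float32)) stop (0.99, array([ 0. , -0.1], dtype=float32))
jaw/pad px [265.41718893 250.29352707] top jaw prev (0.963, array([1.93, 0.15], dtype=float32)) first fail
```

carry_out(rows=[[0, 0, 0, 0, 0, 0, -0.7], [0, 0, 0, 0, 0, 0, -0.7], [0, 0, 0, 0, 0, 0, -0.7], [0, 0, 0, 0, 0, 0, -0.7], [0, 0, 0, 0, 0, 0, -0.7]])

```text
t: 18.35
tool_pos: [0.4872, 0.1462, 0.1264]
tool_rot: [-3.13, 0.249, -0.006]
contact_force: [-0.2, -0.5, 0.3]
opening: 0.0726
grip_force: 0.0
```

carry_out(rows=[[0, 0, 0, 0, 0, 0, 1], [0, 0, 0, 0, 0, 0, 1], [0, 0, 0, 0, 0, 0, 1], [0, 0, 0, 0, 0, 0, 1], [0, 0, 0, 0, 0, 0, 1]])

```text
t: 18.85
tool_pos: [0.4885, 0.1456, 0.1284]
tool_rot: [-3.131, 0.248, -0.011]
contact_force: [-0.5, -0.2, 6.8]
opening: 0.0232
grip_force: 32.2
```

```bash
python3 tr.py|tail -3
```

```text
first scene tin (0.97, array([0.14, 0.21], dtype=float32)) top tin (0.945, array([ 1.14, -0.05], dtype=float32)) stop (0.991, array([ 0.01, -0.11], dtype=float32))
prev scene tin (0.973, array([0.18, 0.19], dtype=float32)) top tin (0.944, array([ 1.3 , -0.01], dtype=float32)) stop (0.99, array([ 0.01, -0.14], dtype=float32))
jaw/pad px [265.41718893 250.29352707] top jaw prev (0.981, array([1.92, 0.46], dtype=float32)) first fail
```

The tin has moved about 3 mm, so the pad is in contact. Next squeeze.

carry_out(rows=[[0, 0, 0, 0, 0, 0, -0.7], [0, 0, 0, 0, 0, 0, -0.7], [0, 0, 0, 0, 0, 0, -0.7], [0, 0, 0, 0, 0, 0, -0.7], [0, 0, 0, 0, 0, 0, -0.7]])

```text
t: 19.75
tool_pos: [0.4872, 0.1462, 0.1264]
tool_rot: [-3.13, 0.249, -0.006]
contact_force: [0.7, 0.3, 0.1]
opening: 0.0726
grip_force: 0.0
```

carry_out(rows=[[0, 0, 0, 0, 0, 0, 1], [0, 0, 0, 0, 0, 0, 1], [0, 0, 0, 0, 0, 0, 1], [0, 0, 0, 0, 0, 0, 1], [0, 0, 0, 0, 0, 0, 1]])

```text
t: 20.25
tool_pos: [0.4885, 0.1456, 0.1285]
tool_rot: [-3.131, 0.248, -0.011]
contact_force: [-0.5, -1.0, 6.4]
opening: 0.0233
grip_force: 32.2
```

```bash
cat >> tr.py <<'E'
# profile along clamp axis at pad height, several lateral offsets; and grip
ay=np.array([-ax[1],ax[0],0])
xs=np.arange(-.06,.10,.003)
for nm,im in(("first",H[0][1]),("prev",H[-2][1]),("now",t)):
    P=np.array([[proj(dt,org+x*ax+y*ay+[0,0,.073]) for x in xs] for y in(-.018,-.014,.014,.018)],np.float32)
    v=cv2.remap(im,P[...,0],P[...,1],cv2.INTER_LINEAR); print(nm,v[:2].mean(0).astype(int).tolist(),v[2:].mean(0).astype(int).tolist())
E
python3 tr.py|tail -6
```

```text
first scene tin (0.912, array([0.58, 0.75], dtype=float32)) top tin (0.946, array([3.42, 0.3 ], dtype=float32)) stop (0.991, array([-0.  , -0.11], dtype=float32))
prev scene tin (0.95, array([0.39, 0.4 ], dtype=float32)) top tin (0.975, array([2.43, 0.38], dtype=float32)) stop (0.991, array([ 0.  , -0.13], dtype=float32))
jaw/pad px [265.41718893 250.29352707] top jaw prev (0.988, array([2.41, 0.55], dtype=float32)) first fail
first [48, 121, 142, 125, 64, 56, 29, 54, 63, 67, 68, 62, 39, 87, 86, 12, 9, 49, 136, 153, 150, 149, 148, 149, 157, 158, 154, 180, 185, 189, 188, 187, 187, 186, 184, 184, 182, 185, 190, 153, 135, 88, 64, 67, 48, 57, 69, 103, 142, 143, 129, 144, 161, 161] [59, 60, 61, 61, 67, 56, 36, 53, 54, 55, 56, 49, 25, 88, 78, 16, 13, 23, 64, 69, 68, 69, 67, 68, 102, 149, 169, 188, 190, 193, 199, 199, 196, 196, 197, 195, 187, 183, 187, 169, 115, 88, 67, 71, 66, 58, 64, 59, 44, 50, 58, 56, 54, 56]
prev [149, 150, 148, 145, 146, 146, 145, 145, 147, 148, 144, 116, 75, 59, 47, 47, 66, 68, 67, 58, 35, 108, 130, 9, 13, 65, 145, 151, 169, 178, 186, 189, 187, 186, 185, 182, 185, 189, 174, 152, 145, 120, 95, 62, 47, 55, 70, 102, 139, 143, 128, 143, 160, 161] [115, 104, 93, 98, 125, 109, 69, 56, 60, 59, 60, 57, 52, 65, 49, 44, 56, 57, 57, 46, 20, 116, 121, 3, 6, 63, 145, 154, 162, 191, 200, 202, 198, 197, 197, 196, 196, 191, 183, 184, 178, 141, 97, 67, 65, 58, 66, 59, 42, 50, 56, 56, 53, 56]
now [149, 149, 148, 145, 145, 147, 146, 144, 144, 146, 148, 154, 143, 107, 80, 60, 47, 47, 62, 64, 68, 55, 40, 92, 74, 14, 7, 62, 141, 157, 183, 183, 185, 189, 187, 186, 185, 183, 183, 184, 187, 175, 153, 145, 66, 57, 69, 102, 140, 141, 128, 144, 161, 161] [115, 103, 93, 98, 122, 116, 109, 96, 72, 57, 58, 62, 65, 63, 61, 65, 46, 51, 57, 56, 53, 46, 38, 114, 89, 4, 9, 68, 149, 177, 179, 189, 202, 203, 199, 197, 196, 196, 196, 190, 181, 187, 168, 126, 92, 48, 64, 60, 42, 50, 56, 54, 53, 55]
```

The tin moves along with the pad at 6 mm per squeeze and the stop hasn't moved. Next squeeze.

carry_out(rows=[[0, 0, 0, 0, 0, 0, -0.7], [0, 0, 0, 0, 0, 0, -0.7], [0, 0, 0, 0, 0, 0, -0.7], [0, 0, 0, 0, 0, 0, -0.7], [0, 0, 0, 0, 0, 0, -0.7]])

```text
t: 21.15
tool_pos: [0.4872, 0.1462, 0.1264]
tool_rot: [-3.13, 0.249, -0.006]
contact_force: [-0.1, 0.0, 0.3]
opening: 0.0725
grip_force: 0.0
```

carry_out(rows=[[0, 0, 0, 0, 0, 0, 1], [0, 0, 0, 0, 0, 0, 1], [0, 0, 0, 0, 0, 0, 1], [0, 0, 0, 0, 0, 0, 1], [0, 0, 0, 0, 0, 0, 1]])

```text
t: 21.65
tool_pos: [0.4885, 0.1456, 0.1285]
tool_rot: [-3.131, 0.248, -0.011]
contact_force: [-0.9, -1.2, 7.1]
opening: 0.0235
grip_force: 32.6
```

```bash
python3 tr.py|tail -6|sed '/^first \[/d'
```

```text
first scene tin (0.906, array([0.97, 1.31], dtype=float32)) top tin (0.939, array([4.6 , 0.43], dtype=float32)) stop (0.992, array([0.27, 0.4 ], dtype=float32))
prev scene tin (0.988, array([0.37, 0.35], dtype=float32)) top tin (0.977, array([1.32, 0.35], dtype=float32)) stop (0.992, array([0.29, 0.4 ], dtype=float32))
jaw/pad px [265.41718893 250.29352707] top jaw prev (0.989, array([1.93, 0.33], dtype=float32)) first fail
prev [149, 149, 148, 145, 145, 147, 146, 144, 144, 146, 148, 154, 143, 107, 80, 60, 47, 47, 62, 64, 68, 55, 40, 92, 74, 14, 7, 62, 141, 157, 183, 183, 185, 189, 187, 186, 185, 183, 183, 184, 187, 175, 153, 145, 66, 57, 69, 102, 140, 141, 128, 144, 161, 161] [115, 103, 93, 98, 122, 116, 109, 96, 72, 57, 58, 62, 65, 63, 61, 65, 46, 51, 57, 56, 53, 46, 38, 114, 89, 4, 9, 68, 149, 177, 179, 189, 202, 203, 199, 197, 196, 196, 196, 190, 181, 187, 168, 126, 92, 48, 64, 60, 42, 50, 56, 54, 53, 55]
now [149, 149, 147, 145, 146, 147, 145, 144, 145, 146, 146, 148, 152, 146, 142, 114, 70, 57, 37, 52, 69, 66, 63, 50, 79, 81, 17, 6, 77, 155, 156, 170, 184, 187, 187, 187, 186, 186, 184, 183, 183, 187, 176, 142, 111, 63, 57, 75, 108, 136, 130, 142, 161, 161] [114, 104, 93, 98, 122, 116, 108, 98, 92, 85, 56, 61, 65, 67, 69, 67, 63, 59, 39, 53, 55, 56, 41, 28, 74, 70, 8, 6, 65, 138, 141, 167, 193, 197, 204, 200, 196, 195, 196, 196, 188, 181, 184, 161, 110, 102, 58, 60, 50, 44, 53, 57, 54, 57]
```

The tin moved only about 3.8 mm this time, and the stop took up its roughly 3 mm of pin play, so it is seated. One more squeeze should put the pad at about 8–10 mm.

carry_out(rows=[[0, 0, 0, 0, 0, 0, -0.7], [0, 0, 0, 0, 0, 0, -0.7], [0, 0, 0, 0, 0, 0, -0.7], [0, 0, 0, 0, 0, 0, -0.7], [0, 0, 0, 0, 0, 0, -0.7]])

```text
t: 22.55
tool_pos: [0.4872, 0.1462, 0.1264]
tool_rot: [-3.13, 0.249, -0.006]
contact_force: [-0.2, -0.3, -0.2]
opening: 0.0728
grip_force: 0.0
```

carry_out(rows=[[0, 0, 0, 0, 0, 0, 1], [0, 0, 0, 0, 0, 0, 1], [0, 0, 0, 0, 0, 0, 1], [0, 0, 0, 0, 0, 0, 1], [0, 0, 0, 0, 0, 0, 1]])

```text
t: 23.05
tool_pos: [0.4885, 0.1456, 0.1287]
tool_rot: [-3.131, 0.248, -0.011]
contact_force: [-0.4, -0.8, 6.7]
opening: 0.0234
grip_force: 32.8
```

```bash
python3 tr.py|tail -6|sed '/^first \[/d'
```

```text
first scene tin (0.908, array([0.98, 1.31], dtype=float32)) top tin (0.944, array([4.67, 0.43], dtype=float32)) stop (0.991, array([0.31, 0.48], dtype=float32))
prev scene tin (0.995, array([ 0.03, -0.15], dtype=float32)) top tin (0.99, array([0.08, 0.03], dtype=float32)) stop (0.99, array([ 0.01, -0.06], dtype=float32))
jaw/pad px [265.41718893 250.29352707] top jaw prev (0.989, array([2.03, 0.37], dtype=float32)) first fail
prev [149, 149, 147, 145, 146, 147, 145, 144, 145, 146, 146, 148, 152, 146, 142, 114, 70, 57, 37, 52, 69, 66, 63, 50, 79, 81, 17, 6, 77, 155, 156, 170, 184, 187, 187, 187, 186, 186, 184, 183, 183, 187, 176, 142, 111, 63, 57, 75, 108, 136, 130, 142, 161, 161] [114, 104, 93, 98, 122, 116, 108, 98, 92, 85, 56, 61, 65, 67, 69, 67, 63, 59, 39, 53, 55, 56, 41, 28, 74, 70, 8, 6, 65, 138, 141, 167, 193, 197, 204, 200, 196, 195, 196, 196, 188, 181, 184, 161, 110, 102, 58, 60, 50, 44, 53, 57, 54, 57]
now [148, 149, 147, 145, 145, 146, 146, 144, 144, 145, 146, 148, 149, 151, 152, 146, 110, 85, 64, 57, 40, 57, 64, 49, 66, 80, 20, 5, 69, 139, 141, 163, 181, 183, 188, 188, 185, 185, 184, 183, 183, 189, 173, 152, 116, 62, 57, 67, 100, 129, 129, 143, 159, 161] [115, 104, 93, 98, 123, 116, 108, 98, 90, 88, 100, 104, 58, 64, 67, 68, 73, 69, 57, 58, 40, 51, 43, 24, 67, 84, 10, 5, 54, 128, 156, 175, 196, 204, 198, 200, 196, 196, 196, 196, 191, 182, 185, 177, 122, 91, 60, 60, 55, 45, 53, 55, 54, 57]
```

The tin stayed put while the jaw advanced 6 mm. The gap between plate and pad shrank by about 8 mm from its free length, which is mid-range, and the trigger is held fully squeezed at 33 N. Handing in.

```bash
python3 -c "
from h import *
print(finish_job())"
```

```text
the job is handed in; nothing more can be done
None
```

I handed the job in at about 23 s, with no verdict returned: the pin is home in the eye, the tin sits against the locked stop with the pad sunk about 8 mm (estimated from the top camera), and the gripper is still holding the trigger squeezed.

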